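Put a battery pack on its sloping charging dock and lock it

ROBOT

A 7-joint arm with a two-finger parallel gripper is mounted at the origin on the work surface. World frame = base frame: x ahead of the robot, y to its left, z up, the work surface at z = 0. Lengths are in m, angles in rad, forces in N, time in s.
With the tool pointing down it reaches from about 0.425 to 0.925 m from the base axis. Payload 6.8 kg.
Tool frame: the origin (TCP) lies between the finger pads, 19 mm behind the fingertips; this is the grasp point; z points along the fingers, y is the line along which they close (so a half turn about z gives the same grasp; the last joint's range is limited). The gripper opens to 85 mm and grips with 20 to 120 N. Pads are 22 mm wide; open, the fingers measure 114 mm over their backs; the gripper's body (76 mm by 85 mm) begins 54 mm behind the grasp point. The pads swing forward as they close: fully open they stand 13 mm farther back than shut.
Start: joints at [-1.377, 0.477, 0.022, 1.555, -0.011, 1.109, -0.083], TCP at [0.201, 0.645, 0.25] pointing down, gripper open.
Joint ranges: [-2.96, 2.96], [-0.34, 2.1], [-1.41, 1.46], [0.24, 2.44], [-1.37, 4.51], [0.17, 1.92], [-2.96, 2.96]. Speed limits (rad/s): [2.39, 2.39, 3.14, 3.14, 3.14, 3.14, 3.14].

INTERFACE

Orientations are given as a rotation vector (axis times angle).
In Python, from bench import r gives the robot as it stands.
- The arm moves only by the tool move_arm, never from a script. Its argument "rows" is one flat list of numbers, 4 for each row, row after row: the shift along the tool's x, y, z in cm, then the turn about the tool's z in degrees. In form: [tx, ty, tz, twist, tx, ty, tz, twist, ...]. A call has 1 to 10 rows; each row is the pose to reach, as a shift and turn from the pose commanded when the call began, along the tool's axes at that moment; what a row does not reach only later rows make up. A row lasts 1/8 s, in which the tool goes at most 62.5 mm and 10.7 degrees, less where a joint would pass 70% of its speed; a pose out of reach is approached as far as the arm can. A call with a gripper value outside its range is refused whole. "fingers" is the opening, from 0 (shut) to 1 (fully open), set as the call begins (left out, the last holds). The fingers move at their own pace and stop on an object; "newtons" is the grip in N (left out, the last holds). Time passes only in rows, so rows that repeat a pose let the fingers close. It gives the time, the measured TCP pose, the force, the opening and the grip force at its end, in the units of the state.
- r.get_obs(): the state, without advancing time (a new reading comes with each control period).
- r.grab_frame(name): name is "side" or "top"; returns the picture (480x640x3 uint8, blue, green, red); there is no depth.
- r.camera_params(name): a dict with "fx", "fy", "cx", "cy" (pixels), "k1" (the pictures are not rectified: a ray, as slopes to the right and down, at radius r is drawn at 1 + k1 r^2 times it, then the intrinsics apply), "world_from_camera" (4x4, takes a point from camera to world coordinates). Camera axes: x right, y down, z forward; pixel columns grow to the right and rows downward; lengths in m; the calibration is good to about 2 mm. A picture is of the moment at which its call begins. camera_params takes no time and is no camera call.
- r.hand_in(): hands the job in; it is judged then, once.
The state is a dict: "clock": time; "joints": joint angles; "qvel": joint speeds; "tau": joint torques, N m; "tcp_pos": TCP position; "orientation": TCP orientation; "contact_force": force on the tool from outside, world axes, zero at the start; "moment": the same for the moment, N m; "grip_width": finger opening in m; "gripper_force": force on a finger pad.
Only numpy, scipy, OpenCV 4.12 (cv2) and the standard library are available. Lean on these libraries where they do the work, as an engineer would, in place of code of your own. Each camera call takes 0.05 s, during which the arm holds its last target. There are 200 camera calls.

TASK

Pick up the cordless-tool battery pack and put it on the sloping charging dock, flush end uphill, so that the dock's two pegs go into the holes in its underside; keep hold of it until it sits fully home and flat on the deck. Then slide the dock's steel catch all the way in over the pack's foot so that the pack is locked, and let go. Leave the tape measure, the parts case and the screwdriver where they lie.

Things in the scene. Friction and masses are not known exactly. Their poses are not given: they have to be found in the camera images.
- pack: Loose battery pack, 0.4 to 0.65 kg, black and grey plastic, upright on the table. Three tiers centred on y = 0: foot plate 100 (x) x 90 (y) mm, 0 to 16 mm high; body 100 x 58 mm, 16 to 40 mm; top block 76 x 46 mm, 40 to 68 mm, from x = -30 to +46 mm. So its +x end is the flush end (4 mm step), its -x end has a 20 mm step with a release tab. Origin: centre of the underside; z up.
- pack_grip (a point): Where the pack is well gripped: on its top block at x = +3, y = 0, 61 mm above the underside, fingers closing across the 46 mm width (along y). With the TCP here the fingertips just clear the body's shoulder. Axes as the pack's.
- pack_hole_large (a point): Mouth of the larger round hole in the pack's underside: 21 mm wide, 16 mm deep, at the pack's x = +28, y = 0 (flush end).
- pack_hole_small (a point): Mouth of the smaller round hole in the pack's underside: 14 mm wide, 16 mm deep, at the pack's x = -28, y = 0.
- dock: Charging dock, fixed to the table: a ribbed black stand, 135 x 100 mm, carrying a grey deck (140 x 104 mm) that slopes 25 degrees: its low edge is on the dock's -x side (nearer the robot), its high edge on the +x side. The steel catch is on its +y side. Origin: on the table under the middle of the deck; z up.
- dock_deck: The deck's own frame. Origin: on the deck's surface midway between its two pegs, 60 mm above the table; z square to the deck (25 degrees from vertical, leaning to the dock's low side), x straight uphill, y level. The pack is home when its frame coincides with this one: underside on the deck, flush (+x) end uphill.
- peg_large (a point): Top of the dock's larger steel peg, square to the deck: 18 mm wide, 14 mm high, the last 4 mm tapering by 3 mm a side; at deck x = +28, y = 0 (uphill). Goes into the pack's larger hole.
- peg_small (a point): Top of the dock's smaller steel peg, square to the deck: 11 mm wide, 14 mm high, the last 4 mm tapering by 3 mm a side; at deck x = -28, y = 0 (downhill). Goes into the pack's smaller hole.
- catch (a joint): Travel (m) of the dock's steel sliding catch along deck -y: 0 = out, 0.022 = fully in; starts 0 to 0.005. About 2.5 N of friction; stays where left. Flat tongue 30 (x) x 44 (y) x 5 mm, underside 19 mm above the deck, leading edge at deck y = 54 mm minus travel: it passes over the 16 mm high foot of a seated pack (edge at y = 45). Black guide below: x +-20, y 58 to 118, 16 mm high.
- catch_fin (a point): Middle of the top of the catch's upright fin, by which it is pushed or pinched. The fin is 26 mm (deck x) x 10 mm (deck y) and stands 28 mm above the tongue; its top is 52 mm above the deck, at deck x = 0, y = 81 mm minus the travel. Axes as the deck's.
- tape_measure: Bystander: black tape measure lying flat, 66 x 62 x 34 mm. Origin: centre of its underside.
- parts_case: Bystander: clear closed case of connectors, 75 x 125 x 29 mm. Origin: centre of its underside.
- screwdriver: Bystander: screwdriver 170 mm long with a black handle, lying on the table along its x, handle to its -x. Origin: underside of it, near its middle.

How it is judged:
On the way, in this order (a step that is already met when the one before it is completed fails the run):
1. the pack sits fully home on the dock's pegs while the gripper still holds it (x of pack in the frame of dock_deck between -0.003 and 0.003 m and y of pack in the frame of dock_deck between -0.003 and 0.003 m and z of pack in the frame of dock_deck between -0.002 and 0.0025 m and angle between the z axis of pack and the z axis of dock_deck, either way round below 0.06 rad and angle between the x axis of pack and the x axis of dock_deck, either way round below 0.1 rad and x of pack_grip in the frame of dock_deck above -0.001 m and contact force between the fingers and pack above 1 N), for 0.1 s.
2. the catch is slid in over the seated pack's foot (18 mm or more of its 22 mm) (x of pack in the frame of dock_deck between -0.003 and 0.003 m and y of pack in the frame of dock_deck between -0.003 and 0.003 m and z of pack in the frame of dock_deck between -0.002 and 0.0025 m and angle between the z axis of pack and the z axis of dock_deck, either way round below 0.06 rad and angle between the x axis of pack and the x axis of dock_deck, either way round below 0.1 rad and x of pack_grip in the frame of dock_deck above -0.001 m and value of joint catch above 0.018 m), for 0.1 s.
At the end, for the whole second after the job is handed in: The pack is at rest on the dock's deck, +x end uphill, within 3 mm of the seat along and across the deck, its underside within 2.5 mm of the deck and square to it within 0.06 rad, and the catch is in by more than 18 mm (all of step 2 and linear speed of pack below 0.01 m/s and angular speed of pack below 0.1 rad/s); the robot touches nothing.
It fails at once if the tape measure is shifted by more than 20 mm (distance of tape_measure from where it was at the start of the episode above 0.02 m).
It fails at once if the parts case is shifted by more than 20 mm (distance of parts_case from where it was at the start of the episode above 0.02 m).
It fails at once if the screwdriver is shifted by more than 20 mm (distance of screwdriver from where it was at the start of the episode above 0.02 m).
It also fails if it takes over 51 s, if anything falls off the work surface, if the arm or the gripper's body presses on something with over 40 N, if the wrist force passes 120 N, or if a joint passes its speed limit or range.

## Working session

There is one attempt and no reset: what is moved stays moved. The work goes in short steps, Python scripts to look and compute and a tool call to move; the robot and the scene stay as the last step left them, time stands still between calls to the robot, and variables do not carry over. Pictures are saved under pics/ and viewed, at most 10 in all, crops included, and the job is handed in when it is done.

Besides the shell and the picture viewer there is one more tool, called after "Call:" as name(argument=value, ...), one argument or row to a line, values as JSON. move_arm: Moves the arm, as the interface text tells. Its arguments: {"type":"object","properties":{"rows":{"type":"array"},"fingers":{"type":"number"},"newtons":{"type":"number"}},"required":["rows"]}

```bash
ls; mkdir -p pics
python3 - <<'E'
from bench import r
import cv2,numpy as np
o=r.get_obs();print({k:np.round(v,3) for k,v in o.items()})
for n in("side","top"):
    cv2.imwrite(f"pics/{n}0.png",r.grab_frame(n)); p=r.camera_params(n); print(n,p["fx"],p["fy"],p["cx"],p["cy"],p["k1"]);print(np.round(p["world_from_camera"],4))
E
```

```text
pics
{'clock': np.float64(0.0), 'joints': array([-1.377,  0.478,  0.022,  1.556, -0.011,  1.109, -0.083]), 'qvel': array([-0.001,  0.002,  0.   , -0.001,  0.   , -0.001, -0.001]), 'tau': array([-1.0000e-03, -5.9645e+01,  1.6080e+00, -2.8119e+01,  1.2000e-02,
        9.0000e-03,  0.0000e+00]), 'tcp_pos': array([0.2  , 0.644, 0.249]), 'orientation': array([-4.720e-01, -3.106e+00,  3.000e-03]), 'contact_force': array([ 0.349, -0.594,  0.379]), 'moment': array([-0.002,  0.01 , -0.019]), 'gripper_force': np.float64(0.0), 'grip_width': np.float64(0.085)}
side 474.5482720324118 474.5482720324118 319.256804468584 245.26558075849675 -0.06756679261225566
[[ 0.942  -0.1901  0.2764  0.3917]
 [-0.3354 -0.516   0.7882 -0.6992]
 [-0.0072 -0.8353 -0.5498  0.603 ]
 [ 0.      0.      0.      1.    ]]
top 541.3428130382996 541.3428130382996 318.0731922362617 243.279882912981 -0.13530420543332286
[[ 0.0288 -0.9895  0.1414  0.5181]
 [-0.9992 -0.0325 -0.0242  0.0224]
 [ 0.0285 -0.1406 -0.9897  1.0987]
 [ 0.      0.      0.      1.    ]]
```

View pics/side0.png

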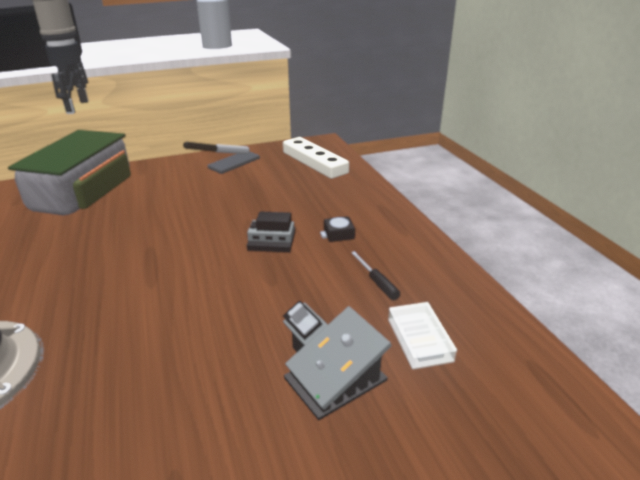

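View pics/top0.png

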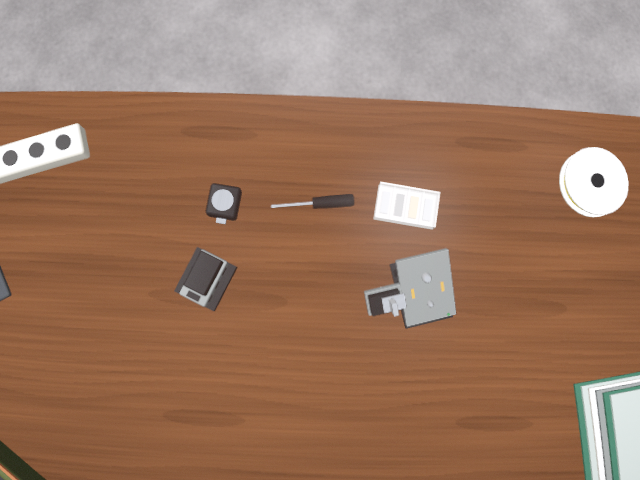

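Top view: the pack is near (205,279), with its release tab at (193,295), so the flush end points up at about (222,255). The dock is near (427,288), the catch to its left (+y) at (395,303), and the pegs at (427,278) and (431,304). The side view shows the pack at (271,231) and the dock at (338,360). I'll enlarge both objects in one composite.

Run:
```python
import cv2,numpy as np
t=cv2.imread("pics/top0.png");s=cv2.imread("pics/side0.png")
def c(i,x,y,w,h,k): return cv2.resize(i[y:y+h,x:x+w],(w*k,h*k),interpolation=cv2.INTER_CUBIC)
A=c(t,165,240,80,75,5);B=c(t,360,240,100,100,4)[:375,:];
C=c(s,240,200,80,60,5)[:225];D=c(s,275,295,133,75*1,3)
out=np.zeros((600,800,3),np.uint8);out[:375,:400]=A;out[:375,400:]=B[:, :400];out[375:,:400]=C;out[375:,400:799]=D
cv2.imwrite("pics/z.png",out)
```

```text
(no output)
```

View pics/z.png

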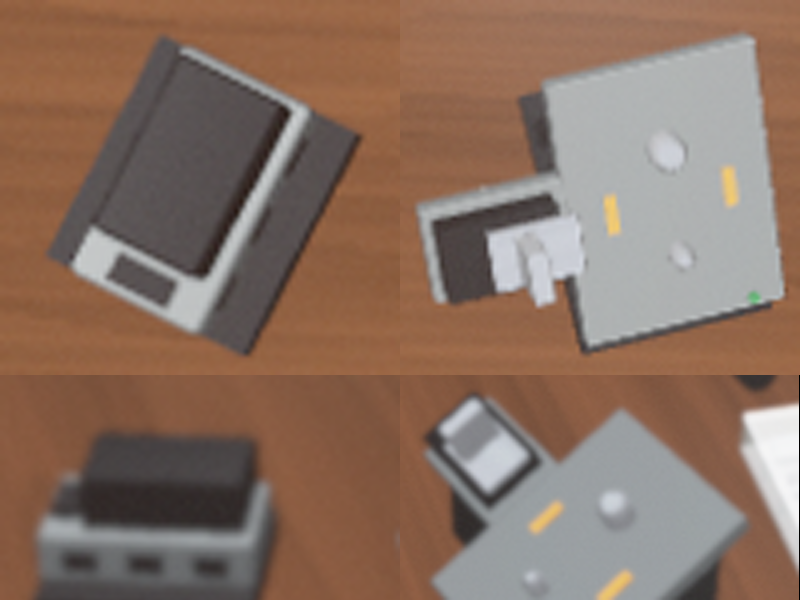

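The composite shows the pack foot corners in crop A, the tab at its lower left, so the flush end is upper right. The deck's four corners and both pegs are clear, and so is the catch fin. Next: masks, then rays onto planes of known height.

```bash
cat > h.py <<'E'
import cv2,numpy as np
from bench import r
def ray(n,uv):
    p=r.camera_params(n);K=np.array([[p["fx"],0,p["cx"]],[0,p["fy"],p["cy"]],[0,0,1.]])
    # model x_d = x(1+k1 r^2)
    u=cv2.undistortPointsIter(np.array(uv,float).reshape(-1,1,2),K,np.array([p["k1"],0,0,0]),None,None,(3,100,1e-12)).reshape(-1,2)
    T=np.array(p["world_from_camera"]);d=np.c_[u,np.ones(len(u))]@T[:3,:3].T
    return T[:3,3],d
def plane(n,uv,z):
    c,d=ray(n,uv); z=np.broadcast_to(z,len(d)); return c+d*((z-c[2])/d[:,2])[:,None]
def tri(uva,uvb,na="top",nb="side"):
    ca,da=ray(na,uva);cb,db=ray(nb,uvb);out=[]
    for a,b in zip(da,db):
        s=np.linalg.lstsq(np.c_[a,-b],cb-ca,rcond=None)[0];p,q=ca+a*s[0],cb+b*s[1];out.append(np.r_[(p+q)/2,np.linalg.norm(p-q)])
    return np.array(out)
def quad(mask):
    "corners of the biggest blob, by line fits to the sides of its rough quadrilateral"
    c=max(cv2.findContours(mask,cv2.RETR_EXTERNAL,cv2.CHAIN_APPROX_NONE)[0],key=cv2.contourArea)
    h=cv2.convexHull(c);e=.02
    q=h
    while len(q)>4: e+=.005;q=cv2.approxPolyDP(h,e*cv2.arcLength(h,True),True)
    q=q.reshape(-1,2).astype(float);P=c.reshape(-1,2).astype(float);L=[]
    for a,b in zip(q,np.roll(q,-1,0)):
        t=(b-a)/np.linalg.norm(b-a);s=(P-a)@t;dn=abs((P-a)@[-t[1],t[0]])
        k=P[(dn<2.5)&(s>4)&(s<np.linalg.norm(b-a)-4)]
        vx,vy,x,y=cv2.fitLine(k.astype(np.float32),cv2.DIST_HUBER,0,.01,.01).ravel();n=np.array([-vy,vx]);L.append(np.r_[n,n@[x,y]])
    return np.array([np.linalg.solve(np.array([L[i-1][:2],L[i][:2]]),[L[i-1][2],L[i][2]]) for i in range(4)])
E
python3 - <<'E'
from h import *
np.set_printoptions(precision=4,suppress=True)
t=cv2.imread("pics/top0.png");s=cv2.imread("pics/side0.png");K=8
def up(i,x,y,w,h): return cv2.resize(i[y:y+h,x:x+w],None,fx=K,fy=K,interpolation=cv2.INTER_CUBIC)
def back(q,x,y): return (q+.5)/K-.5+[x,y]
def hsv(i): return cv2.cvtColor(i,cv2.COLOR_BGR2HSV)
def clean(m,k): return cv2.morphologyEx(m,cv2.MORPH_OPEN,np.ones((k,k),np.uint8))
# pack foot outline, top
H=hsv(up(t,165,240,80,75));m=clean(((H[...,1]<110)|(H[...,2]<50)).astype(np.uint8)*255,25)
q=back(quad(m),165,240);print("foot px",q)
for z in(0,.016):
    w=plane("top",q,z);print(z,w[:,:2].mean(0),[np.linalg.norm(w[i]-w[i-1]) for i in range(4)],np.degrees(np.arctan2(*(w-np.roll(w,1,0))[:,[1,0]].T)))
# deck
for n,i,b in(("top",t,(385,240,80,95)),("side",s,(275,300,125,120))):
    H=hsv(up(i,*b)); v=H[...,2]
    med=(145,200) if n=="top" else (100,180)
    g=H[H[...,1]<50]; print(n,np.percentile(g[:,2],[10,30,50,70,90]),np.percentile(g[:,1],[10,50,90]))
E
```

```text
foot px [[196.1202 246.4982]
 [236.2975 265.9987]
 [214.3093 310.3518]
 [174.2514 291.3125]]
0 [0.5954 0.223 ] [np.float64(0.10128714570780113), np.float64(0.09246886360936445), np.float64(0.09988180842028345), np.float64(0.09102157450359369)] [ -22.9779 -113.7973  156.1973   67.0809]
0.016 [0.5943 0.2201] [np.float64(0.09981213716328712), np.float64(0.09112227255901753), np.float64(0.09842726530099714), np.float64(0.08969605980782737)] [ -22.9779 -113.7973  156.1973   67.0809]
top [153. 178. 179. 180. 186.] [ 3.  6. 13.]
side [ 71. 137. 161. 162. 165.] [ 7. 13. 16.]
```

Run:
```python
from h import *
np.set_printoptions(precision=4,suppress=True)
t=cv2.imread("pics/top0.png");s=cv2.imread("pics/side0.png");K=8
def up(i,x,y,w,h): return cv2.resize(i[y:y+h,x:x+w],None,fx=K,fy=K,interpolation=cv2.INTER_CUBIC)
def back(q,x,y): return (q+.5)/K-.5+[x,y]
out=np.zeros((600,800,3),np.uint8)
Q={}
for n,i,b,lo,hi in(("top",t,(385,240,80,95),167,215),("side",s,(275,300,125,120),148,200)):
    I=up(i,*b);H=cv2.cvtColor(I,cv2.COLOR_BGR2HSV)
    m=((H[...,1]<45)&(H[...,2]>lo)&(H[...,2]<hi)).astype(np.uint8)*255
    m=cv2.morphologyEx(m,cv2.MORPH_OPEN,np.ones((41,41),np.uint8))
    if n=="top": m[:, :]=m
    q0=quad(m);q=back(q0,*b[:2]);k=np.argmin(q.sum(1)) if n=="top" else np.argmin(q[:,1]);Q[n]=np.roll(q,-k,0);print(n,Q[n])
    for p in q0: cv2.circle(I,tuple(np.int32(p)),5,(0,0,255),-1)
    I[...,2]=np.maximum(I[...,2],cv2.Canny(m,50,100))
    f=min(400/I.shape[1],600/I.shape[0]);J=cv2.resize(I,None,fx=f,fy=f,interpolation=cv2.INTER_AREA);x0=0 if n=="top" else 400;out[:J.shape[0],x0:x0+J.shape[1]]=J
cv2.imwrite("pics/deck.png",out)
zs=.06+.07*np.sin(np.radians(25))*np.array([1,1,-1,-1])
for n,zz in(("top",zs),("side",zs)):
    q=Q[n]
    if n=="side":q=np.roll(q,0,0)
    for o in range(1 if n=="top" else 4):
        w=plane(n,np.roll(q,o,0),zz);print(n,o,w[:,:2].mean(0),[np.linalg.norm(w[j]-w[j-1]) for j in range(4)],np.degrees(np.arctan2(*(w-np.roll(w,1,0))[:,[1,0]].T)))
# pegs by eye from the crop, heights known
pl,ps=[[(267)/4+360-.4,150/4+240-.4]],[[(281)/4+360-.4,257/4+240-.4]]
print(plane("top",pl,.0835),plane("top",ps,.060))
```

```text
top [[397.0512 261.0103]
 [447.329  250.0814]
 [454.5992 312.8082]
 [406.6345 324.4422]]
side [[348.6095 305.6495]
 [387.1912 343.8193]
 [321.0263 404.4071]
 [287.7772 361.7176]]
top 0 [ 0.5862 -0.2162] [np.float64(0.1361717008237683), np.float64(0.09980624503954726), np.float64(0.13516950869447691), np.float64(0.09993061928792232)] [  14.5701  -76.1423 -165.3677  104.4972]
side 0 [ 0.587  -0.2152] [np.float64(0.13402112526657306), np.float64(0.10294492614447147), np.float64(0.1320769966471321), np.float64(0.09908006292431114)] [  14.6793  -78.3619 -167.1516  102.8107]
side 1 [ 0.5914 -0.2157] [np.float64(0.08114022886814808), np.float64(0.15427810294444713), np.float64(0.09240891589524793), np.float64(0.16502292045966752)] [ 129.1256   32.9941  -43.9076 -151.848 ]
side 2 [ 0.5945 -0.2108] [np.float64(0.2100277815871905), np.float64(0.08884167042788076), np.float64(0.2234864500874815), np.float64(0.11480862202397149)] [-142.9513  102.8107   43.0926  -78.3619]
side 3 [ 0.5902 -0.2103] [np.float64(0.17454218372327934), np.float64(0.14797035326596295), np.float64(0.1522895516536035), np.float64(0.17205759497721126)] [ -92.5178 -151.848    92.7082   32.9941]
[[ 0.605  -0.21    0.0835]] [[ 0.5553 -0.2225  0.06  ]]
```

View pics/deck.png

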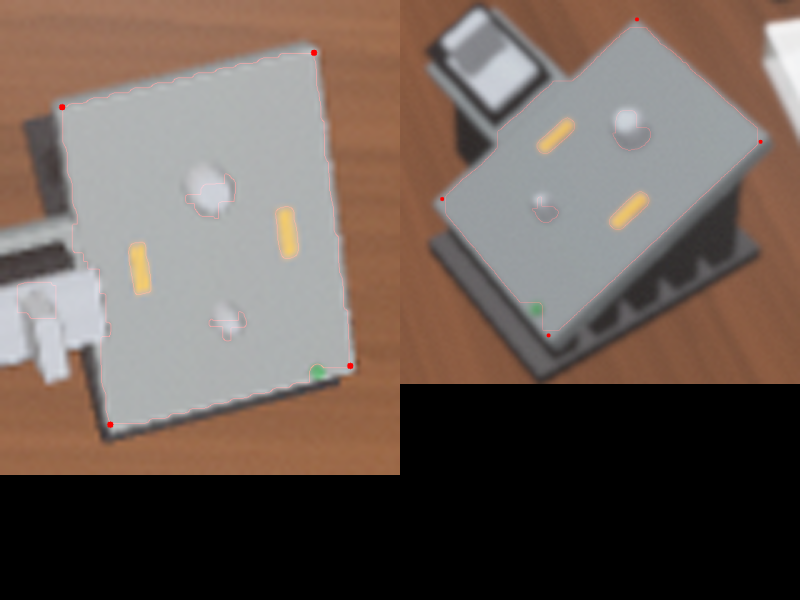

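The deck's origin agrees between the views: (0.5862,-0.2162) from the top, (0.587,-0.2152) from the side, and the pegs give (0.586,-0.215). The yaw is about 14.3°. The mask edges sit about 1 px inside on all sides. The peg spacing measures 51.2 mm, against an expected 50.8 mm.

The tool can't tilt, so the pack has to pivot in the pads. I'll press it level onto the peg tops 18 mm to the -y side, which turns it to 25°. Then I'll grip harder and lower it square onto the pegs.

```bash
cat >> h.py <<'E'
from scipy.spatial.transform import Rotation as Ro
PACK=np.array([.5949,.2215,0]);PYAW=-23.4
DECK=np.array([.5864,-.2155,.06]);DYAW=14.3
def deckR(): return (Ro.from_euler('z',DYAW,degrees=True)*Ro.from_euler('y',-25,degrees=True)).as_matrix()
def d2w(p): return DECK+deckR()@(np.array(p)/1000)
def w2d(p): return deckR().T@(np.array(p)-DECK)*1000
def go(target,yaw=None):
    "tool-axis shift (cm) and twist (deg) from the measured pose; yaw = world yaw of the gripped part (tool x = -part x)"
    o=r.get_obs();R=Ro.from_rotvec(o["orientation"]).as_matrix();s=R.T@(np.array(target)-o["tcp_pos"])*100
    y=np.degrees(np.arctan2(R[1,1],R[0,1]))-90
    tw=0 if yaw is None else -((yaw-y+90)%180-90)
    print("shift cm",s.round(2),"twist",round(tw,1),"| tcp",o["tcp_pos"].round(4),"yaw",round(y,1),"F",o["contact_force"].round(1),"M",o["moment"].round(2),"w",round(float(o["grip_width"]),4),"gf",round(float(o["gripper_force"]),1),"t",o["clock"])
E
python3 - <<'E'
from h import *
x=Ro.from_euler('z',PYAW,degrees=True).apply([.003,0,0])
go(PACK+x+[0,0,.15],PYAW);go(PACK+x+[0,0,.064],PYAW)
print(d2w([3,0,64]),d2w([3,-18,78]))
E
```

```text
shift cm [-50.51 -28.64   9.97] twist 6.1 | tcp [0.2005 0.644  0.2491] yaw -17.3 F [ 0.5  0.5 -0.1] M [-0.02 -0.   -0.06] w 0.0856 gf 0.0 t 0.1
shift cm [-50.51 -28.62  18.57] twist 6.1 | tcp [0.2005 0.644  0.2491] yaw -17.3 F [ 0.5  0.5 -0.1] M [-0.02 -0.   -0.06] w 0.0856 gf 0.0 t 0.1
[ 0.56282516 -0.22150915  0.11927155] [ 0.56153781 -0.24041284  0.13195986]
```

Call:
move_arm(
  rows=[-50.5,-28.6,9,6.1,-50.5,-28.6,9,6.1,-50.5,-28.6,9,6.1,-50.5,-28.6,9,6.1,-50.5,-28.6,9,6.1,-50.5,-28.6,9,6.1,-50.5,-28.6,9,6.1,-50.5,-28.6,9,6.1,-50.5,-28.6,9,6.1,-50.5,-28.6,9,6.1],
  fingers=1,
  newtons=20,
)

```text
clock: 1.35
tcp_pos: [0.5999, 0.2162, 0.159]
orientation: [0.646, 3.074, -0.004]
contact_force: [-0.7, -0.1, 0.5]
grip_width: 0.0855
gripper_force: 0.0
```

Call:
move_arm(
  rows=[0,0,0,0,0,0,0,0,0,0,0,0],
)

```text
clock: 1.72
tcp_pos: [0.5967, 0.2234, 0.1601]
orientation: [-0.632, -3.077, -0.001]
contact_force: [0.1, 0.1, 0.0]
grip_width: 0.0856
gripper_force: 0.0
```

Run:
```python
from h import *
x=Ro.from_euler('z',PYAW,degrees=True).apply([.003,0,0])
for n in("side","top"): cv2.imwrite(f"pics/{n}1.png",r.grab_frame(n))
go(PACK+x+[0,0,.064],PYAW)
t=cv2.imread("pics/top1.png");s=cv2.imread("pics/side1.png")
out=np.hstack([cv2.resize(t[200:350,130:280],(400,400),interpolation=2),cv2.resize(s[130:280,200:350],(400,400),interpolation=2)]);cv2.imwrite("pics/a1.png",out)
```

```text
shift cm [-0.16 -0.21  9.62] twist 0.1 | tcp [0.597  0.2228 0.1602] yaw -23.3 F [-0.5  0.3 -0.2] M [-0.    0.02  0.04] w 0.0854 gf 0.0 t 1.825
```

View pics/a1.png

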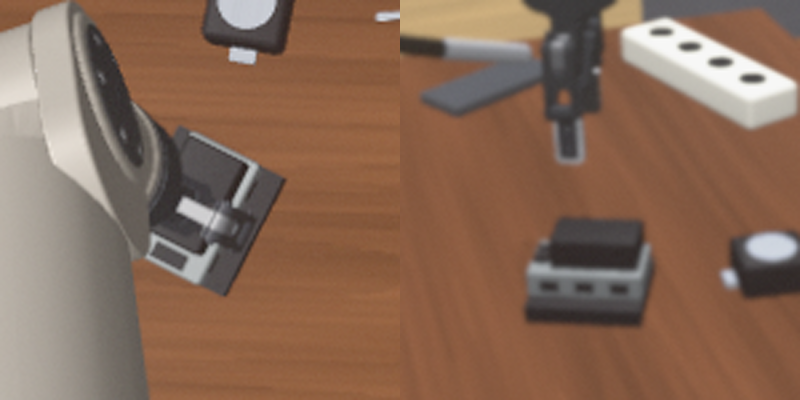

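The side view shows a fingertip at about (263,190) and the block centre near (274,220). I'll check the pack position against the side view before going down.

```bash
cat >> h.py <<'E'
def proj(n,P):
    p=r.camera_params(n);T=np.linalg.inv(np.array(p["world_from_camera"]))
    K=np.array([[p["fx"],0,p["cx"]],[0,p["fy"],p["cy"]],[0,0,1.]])
    return cv2.projectPoints(np.atleast_2d(P).astype(float),cv2.Rodrigues(T[:3,:3])[0],T[:3,3],K,np.array([p["k1"],0,0,0.]))[0].reshape(-1,2)
E
python3 - <<'E'
from h import *
s=cv2.imread("pics/side1.png");K=6
R=Ro.from_euler('z',PYAW,degrees=True)
I=cv2.resize(s[170:255,230:310],None,fx=K,fy=K,interpolation=cv2.INTER_CUBIC)
def dot(P,c):
    for u in proj("side",P): cv2.circle(I,tuple(np.int32((u-[230,170]+.5)*K)),2,c,-1)
for (x0,x1,w,zs) in((-50,50,45,(0,16)),(-50,50,29,(40,)),(-30,46,23,(68,))):
    for z in zs: dot(PACK+R.apply(np.array([[x,y,z] for x in(x0,x1) for y in(-w,w)])/1000),(0,255,255))
o=r.get_obs();To=Ro.from_rotvec(o["orientation"])
dot(o["tcp_pos"]+To.apply([[sx*.011,sy*.0425,.019-.013] for sx in(1,-1) for sy in(1,-1)]),(0,0,255))
t=cv2.imread("pics/top0.png");J=cv2.resize(t[240:325,165:245],None,fx=K,fy=K,interpolation=cv2.INTER_CUBIC)
for (x0,x1,w,z) in((-50,50,45,0),(-50,50,45,16),(-50,50,29,40),(-30,46,23,68)):
    for u in proj("top",PACK+R.apply(np.array([[x,y,z] for x in(x0,x1) for y in(-w,w)])/1000)): cv2.circle(J,tuple(np.int32((u-[165,240]+.5)*K)),2,(0,255,255),-1)
cv2.imwrite("pics/chk.png",cv2.resize(np.hstack([I,J]),(800,425)))
E
```

```text
(no output)
```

View pics/chk.png

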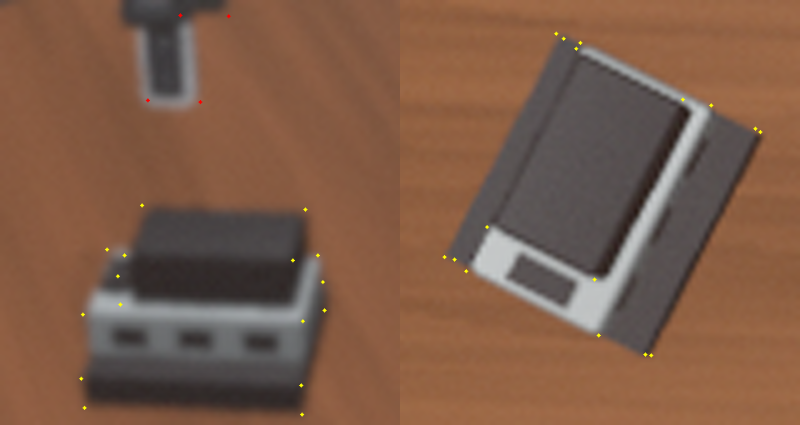

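Dots and edges agree within about 1 px (2 mm) in both views. The side view puts the pack slightly further along its own +x from the tool, so I'll split the difference at 1 mm.

Call:
move_arm(
  rows=[-0.25,-0.2,4,0,-0.25,-0.2,7,0,-0.25,-0.2,8.5,0,-0.25,-0.2,9.6,0,-0.25,-0.2,9.6,0,-0.25,-0.2,9.6,0,-0.25,-0.2,9.6,0],
)

```text
clock: 2.7
tcp_pos: [0.5999, 0.2187, 0.0649]
orientation: [0.637, 3.075, 0.002]
contact_force: [0.0, -0.6, -0.5]
grip_width: 0.0854
gripper_force: 0.0
```

Call:
move_arm(
  rows=[0,0,0,0,0,0,0,0,0,0,0,0,0,0,0,0,0,0,0,0,0,0,0,0,0,0,0,0,0,0,0,0],
  fingers=0,
  newtons=40,
)

```text
clock: 3.7
tcp_pos: [0.5997, 0.2187, 0.0645]
orientation: [0.637, 3.076, 0.001]
contact_force: [-1.0, -0.1, 5.9]
grip_width: 0.045
gripper_force: 42.8
```

Run:
```python
from h import *
go([.6,.22,.25],DYAW);
```

```text
shift cm [ 1.000e-02  1.500e-01 -1.855e+01] twist -37.7 | tcp [0.5997 0.2187 0.0645] yaw -23.4 F [-1.  -0.1  5.9] M [0.09 0.22 0.02] w 0.045 gf 42.8 t 3.7
```

Call:
move_arm(
  rows=[0,0,-2,0,0,0,-6,0,0,0,-11,0,0,0,-16,-5,0,0,-16,-14,0,0,-16,-23,0,0,-16,-32,0,0,-16,-37.7,0,0,-16,-37.7,0,0,-16,-37.7],
)

```text
clock: 4.95
tcp_pos: [0.5989, 0.2182, 0.2239]
orientation: [0.388, -3.117, 0.001]
contact_force: [0.1, -0.6, -6.0]
grip_width: 0.0451
gripper_force: 42.8
```

Run:
```python
from h import *
go([.5615,-.2404,.2245],DYAW);
```

```text
shift cm [ 1.487e+01 -4.354e+01 -4.000e-02] twist -0.1 | tcp [0.5989 0.2182 0.2239] yaw 14.2 F [ 0.1 -0.6 -6. ] M [ 0.01 -0.04  0.03] w 0.0451 gf 42.8 t 4.95
```

Call:
move_arm(
  rows=[1,-4,0,0,3,-9,0,0,5,-15,0,0,7,-20.5,0,0,9,-26,0,0,11,-32,0,0,13,-38,0,0,14.5,-42,0,0,14.9,-43.5,0,0,14.9,-43.5,0,0],
)

```text
clock: 6.2
tcp_pos: [0.5622, -0.2406, 0.2239]
orientation: [0.387, -3.117, -0.0]
contact_force: [0.5, 1.0, -5.0]
grip_width: 0.0455
gripper_force: 43.1
```

Call:
move_arm(
  rows=[0,0,0,0,0,0,0,0],
)

```text
clock: 6.45
tcp_pos: [0.563, -0.2376, 0.2239]
orientation: [-0.396, 3.116, 0.002]
contact_force: [0.2, -0.8, -4.5]
grip_width: 0.0451
gripper_force: 43.1
```

Run:
```python
from h import *
go(d2w([3,-18,78]),DYAW);go(d2w([3,-18,78])+[0,0,.031],DYAW)
s=r.grab_frame("side");t=r.grab_frame("top");cv2.imwrite("pics/side2.png",s);cv2.imwrite("pics/top2.png",t)
cv2.imwrite("pics/b2.png",np.hstack([cv2.resize(t[200:350,350:500],(400,400),interpolation=2),cv2.resize(s[230:420,230:420],(400,400),interpolation=2)]))
```

```text
shift cm [ 0.22 -0.25  9.2 ] twist 0.2 | tcp [ 0.563  -0.2376  0.2239] yaw 14.5 F [ 0.2 -0.8 -4.5] M [0.03 0.02 0.04] w 0.0451 gf 43.1 t 6.45
shift cm [ 0.22 -0.25  6.1 ] twist 0.2 | tcp [ 0.563  -0.2376  0.2239] yaw 14.5 F [ 0.2 -0.8 -4.5] M [0.03 0.02 0.04] w 0.0451 gf 43.1 t 6.45
```

View pics/b2.png

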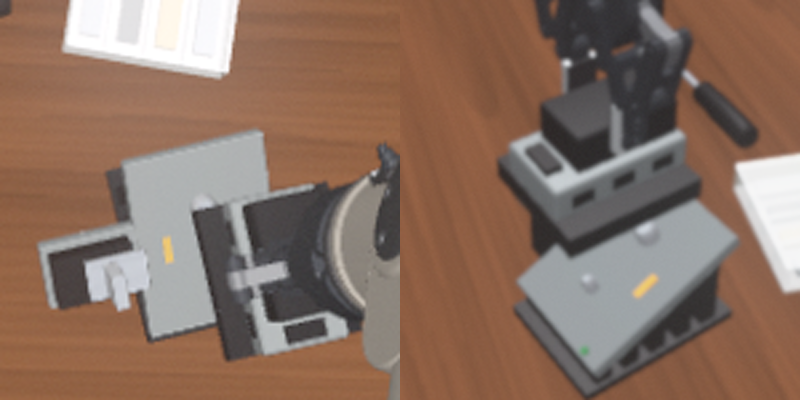

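The picture shows the pack held level above the -y half of the dock, tab end downhill, with both pegs visible. Next: press it down to tilt it, with a light grip.

Call:
move_arm(
  rows=[0.2,-0.25,3,0,0.2,-0.25,5,0,0.2,-0.25,5.8,0,0.2,-0.25,5.8,0,0.2,-0.25,6.4,0,0.2,-0.25,6.4,0],
  newtons=20,
)

```text
clock: 7.3
tcp_pos: [0.5611, -0.2427, 0.1601]
orientation: [-0.391, 3.117, -0.0]
contact_force: [0.0, -0.7, -5.4]
grip_width: 0.0453
gripper_force: 43.0
```

Call:
move_arm(
  rows=[0,0,0.3,0,0,0,0.6,0,0,0,0.9,0,0,0,0.9,0],
)

```text
clock: 7.8
tcp_pos: [0.5608, -0.2427, 0.1506]
orientation: [0.391, -3.116, -0.0]
contact_force: [0.4, 0.2, -5.4]
grip_width: 0.0452
gripper_force: 43.1
```

Run:
```python
from h import *
go(d2w([3,-18,78]),DYAW)
```

```text
shift cm [-0.13  0.2   1.87] twist 0.0 | tcp [ 0.5608 -0.2427  0.1506] yaw 14.3 F [ 0.4  0.2 -5.4] M [-0.01 -0.02 -0.  ] w 0.0452 gf 43.1 t 7.8
```

The peg-top seat is 14 mm higher than home, so the first touch would be right at the foot's edge. I'll start 10 mm further uphill and come down while moving back.

Call:
move_arm(
  rows=[-0.6,0.2,0,0,-1.1,0.2,0,0,-1.1,0.2,0,0,-1.1,0.2,0.3,0,-1.1,0.2,0.6,0,-1.1,0.2,0.6,0],
  fingers=0,
  newtons=20,
)

```text
clock: 8.55
tcp_pos: [0.5711, -0.2402, 0.1479]
orientation: [-0.389, 3.117, -0.003]
contact_force: [-10.2, -1.4, 16.6]
grip_width: 0.0451
gripper_force: 46.4
```

Run:
```python
from h import *
go(d2w([3,-18,78]),DYAW)
```

```text
shift cm [0.93 0.22 1.59] twist -0.1 | tcp [ 0.5711 -0.2402  0.1479] yaw 14.2 F [-10.2  -1.4  16.6] M [0.13 2.03 0.24] w 0.0451 gf 46.4 t 8.55
```

Call:
move_arm(
  rows=[0.2,0,0.2,0,0.3,0,0.4,0,0.4,0,0.6,0,0.4,0,0.6,0],
)

```text
clock: 9.05
tcp_pos: [0.5661, -0.2419, 0.1417]
orientation: [0.388, -3.117, 0.003]
contact_force: [-13.0, -3.2, 17.2]
grip_width: 0.0451
gripper_force: 49.7
```

Run:
```python
from h import *
go(d2w([3,-18,78]),DYAW)
s=r.grab_frame("side");cv2.imwrite("pics/side3.png",s);cv2.imwrite("pics/b3.png",cv2.resize(s[255:405,250:410],(640,600),interpolation=2))
```

```text
shift cm [0.41 0.26 0.98] twist -0.1 | tcp [ 0.5661 -0.2419  0.1417] yaw 14.2 F [-13.   -3.2  17.2] M [-0.02  2.51  0.28] w 0.0451 gf 49.7 t 9.05
```

View pics/b3.png

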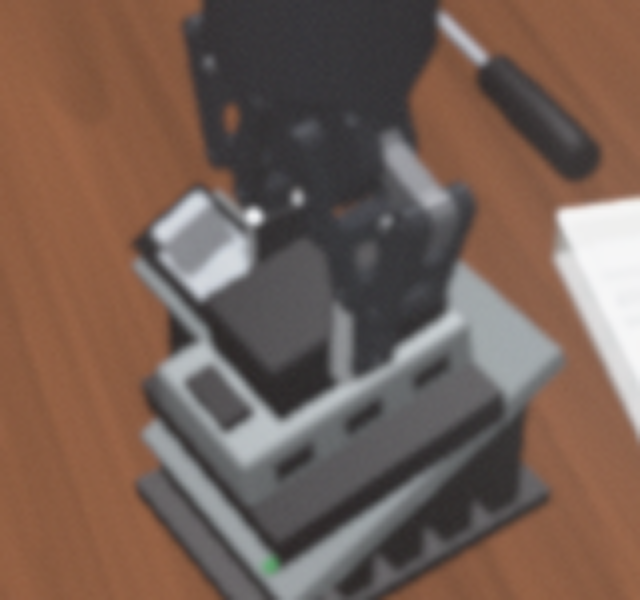

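The pack is tilting in the pads with the uphill end rising, and the forces are moderate. I'll continue.

Call:
move_arm(
  rows=[0.1,0,0.25,0,0.2,0,0.5,0,0.3,0,0.75,0,0.4,0,1.0,0,0.4,0,1.1,0,0.4,0,1.1,0],
)

```text
clock: 9.85
tcp_pos: [0.5597, -0.2436, 0.1301]
orientation: [0.385, -3.112, 0.002]
contact_force: [-18.7, -3.7, 19.2]
grip_width: 0.0454
gripper_force: 56.3
```

Run:
```python
from h import *
go(d2w([3,-18,78]),DYAW);print(w2d(r.get_obs()["tcp_pos"]))
s=r.grab_frame("side");cv2.imwrite("pics/side4.png",s);cv2.imwrite("pics/b4.png",cv2.resize(s[255:405,250:410],(640,600),interpolation=2))
```

```text
shift cm [-0.25  0.26 -0.19] twist -0.2 | tcp [ 0.5597 -0.2436  0.1301] yaw 14.1 F [-18.7  -3.7  19.2] M [-0.18  3.66  0.41] w 0.0454 gf 56.3 t 9.85
[ -0.10343273 -20.60876971  77.34731995]
```

View pics/b4.png

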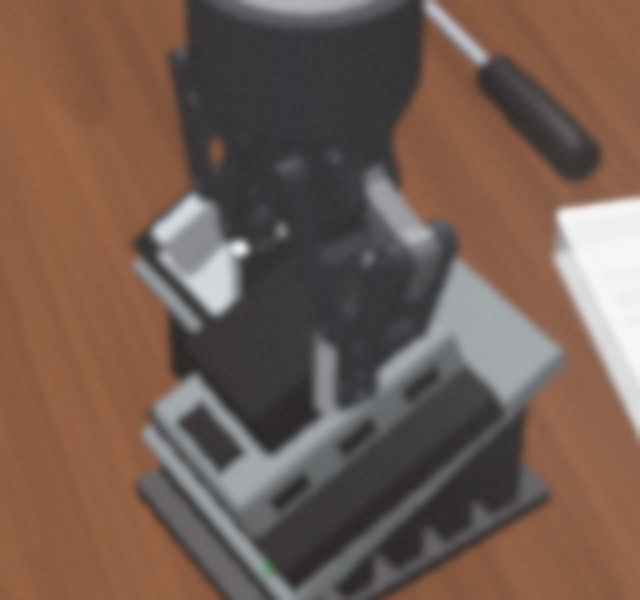

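The pack is close to parallel with the deck now. I'll get its tilt from the foot's near bottom edge, using points (290,582) and (505,408) in the crop, checked against the deck edge.

Run:
```python
from h import *
np.set_printoptions(precision=3,suppress=True)
c=lambda P:np.array(P,float)/4+[250-.4,255-.4]
sl=lambda u:(u[0,1]-u[1,1])/(u[1,0]-u[0,0])
foot=c([[290,582],[505,408]]);top=c([[258,545],[490,372]])
print("meas foot bottom",sl(foot),foot.tolist(),"deck edge",sl(c([[300,597],[562,357]])),"pred deck",sl(proj("side",[d2w([-70,-52,0]),d2w([70,-52,0])])))
o=r.get_obs();tcp=o["tcp_pos"];yaw=14.1
for th in(10,15,18,21,23,25,27):
    R=Ro.from_euler('z',yaw,degrees=True)*Ro.from_euler('y',-th,degrees=True)
    f=lambda p:tcp+R.apply((np.array(p)-[3,0,64])/1000)
    u=proj("side",[f([-50,-45,0]),f([50,-45,0])]);v=proj("side",[f([-50,-29,40]),f([50,-29,40])])
    print(th,sl(u),u.round(1).tolist(),"shoulder",sl(v),v.round(1).tolist())
```

```text
meas foot bottom 0.8093023255813954 [[322.1, 400.1], [375.85, 356.6]] deck edge 0.916030534351145 pred deck 0.9258951598841878
10 0.6916519436970261 [[319.4, 404.5], [375.3, 365.8]] shoulder 0.6642483599867097 [[308.4, 380.2], [366.1, 341.9]]
15 0.7651401380867009 [[323.2, 403.9], [377.9, 362.0]] shoulder 0.7412466233368065 [[310.3, 381.3], [366.8, 339.4]]
18 0.8106631361558774 [[325.6, 403.3], [379.4, 359.7]] shoulder 0.7890019657172975 [[311.6, 381.7], [367.2, 337.8]]
21 0.857593101277465 [[328.0, 402.7], [380.8, 357.4]] shoulder 0.8383007808658338 [[312.9, 382.1], [367.5, 336.3]]
23 0.889812443500307 [[329.6, 402.2], [381.6, 355.8]] shoulder 0.8721950620687263 [[313.8, 382.4], [367.7, 335.4]]
25 0.92289468265346 [[331.2, 401.6], [382.5, 354.3]] shoulder 0.9070448442564032 [[314.7, 382.5], [367.8, 334.4]]
27 0.9569501820308814 [[332.8, 401.0], [383.3, 352.7]] shoulder 0.942976295434662 [[315.7, 382.7], [367.9, 333.4]]
```

The tilt is about 18°, with the fingertips now bearing on the shoulder. That's enough: the peg clearances allow 7° of mis-tilt, and I can regrip once the pegs are in. I'll lift along the deck normal, go across to y = 0, then measure the pack.

Call:
move_arm(
  rows=[0.3,0,-0.7,0,0.6,0,-1.4,0,0.7,0.5,-1.6,0,0.7,1.2,-1.6,0,0.7,1.8,-1.6,0,0.7,2,-1.6,0,0.7,2,-1.6,0,0.7,2,-1.6,0],
  newtons=50,
)

```text
clock: 10.9
tcp_pos: [0.5518, -0.2227, 0.144]
orientation: [0.391, -3.117, 0.0]
contact_force: [-0.6, 0.3, -6.0]
grip_width: 0.0456
gripper_force: 52.2
```

Run:
```python
from h import *
go(d2w([3,0,90]),DYAW);print(w2d(r.get_obs()["tcp_pos"]))
s=r.grab_frame("side");t=r.grab_frame("top");cv2.imwrite("pics/side5.png",s);cv2.imwrite("pics/top5.png",t)
cv2.imwrite("pics/b5.png",np.hstack([cv2.resize(t[250:340,375:455],(480,540),interpolation=2)[:, :400],cv2.resize(s[275:410,270:370],(400,540),interpolation=2)]))
```

```text
shift cm [ 0.   -0.16  0.11] twist -0.0 | tcp [ 0.5518 -0.2227  0.144 ] yaw 14.3 F [-0.6  0.3 -6. ] M [-0.04 -0.03  0.02] w 0.0456 gf 52.2 t 10.9
[ 3.48371028  1.6018768  91.01527956]
```

View pics/b5.png

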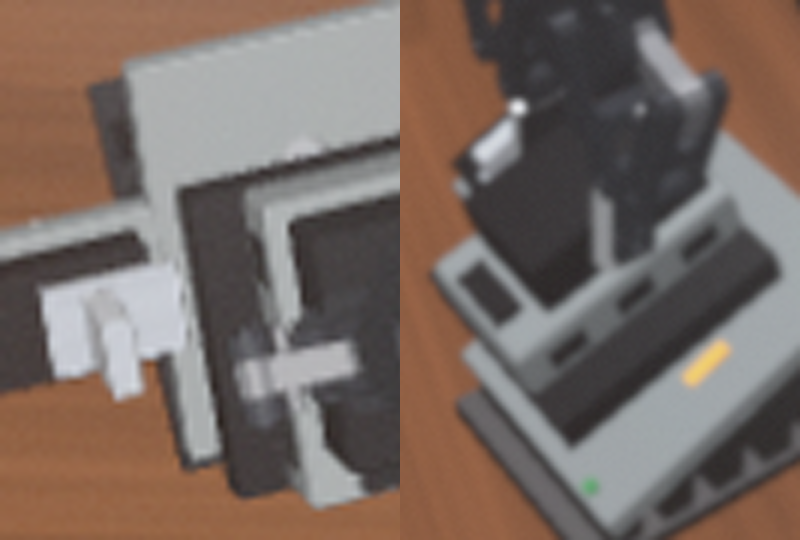

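That's ten pictures, so from here it's numbers only. The crop gives foot near-bottom corners at side pixels (313,386) and (364.5,343), and the far shoulder corner at (278,343). In the top view the foot's uphill corner is at about (404.7,281).

```bash
cat > fit.py <<'E'
from h import *
from scipy.optimize import least_squares
D0={"top":np.array([.5862,-.2162,.06]),"side":np.array([.587,-.2152,.06])}
def solve(obs):
    def f(p,full=False):
        R=Ro.from_euler('y',p[3],degrees=True); out=[]
        for n,q,u in obs:
            w=D0[n]+deckR()@((p[:3]+R.apply(q))/1000); out.append(proj(n,[w])[0]-u)
        return np.array(out) if full else np.ravel(out)
    s=least_squares(f,[0,0,25,6],loss="soft_l1",f_scale=1.); return s.x,f(s.x,True)
E
python3 - <<'E'
from fit import *
np.set_printoptions(precision=2,suppress=True)
T=lambda x,y:np.array([375+x/6-.4,250+y/6-.4]);S=lambda x,y:np.array([270+(x-400)/4-.4,275+y/4-.4])
obs=[("side",[-50,-45,0],S(573,445)),("side",[50,-45,0],S(778,272)),("side",[-50,-45,16],S(540,402)),("side",[-50,-29,40],S(512,362)),("side",[-50,29,40],S(432,272)),
("top",[50,45,0],T(178,187)),("top",[-50,29,40],T(312,507))]
p,res=solve(obs);print("pack in deck x y z, tilt short of 25:",p);print(res)
p2,res=solve(obs[:5]);print("side only",p2)
tcp=w2d(r.get_obs()["tcp_pos"]);R=Ro.from_euler('y',p[3],degrees=True)
print("tcp deck",tcp,"tcp in pack",R.inv().apply(tcp-p[:3]))
for n,h,g in(("large",[28,0,0],[28,0,14]),("small",[-28,0,0],[-28,0,14])): print(n,"hole minus peg top",p[:3]+R.apply(h)-g)
E
```

```text
pack in deck x y z, tilt short of 25: [-10.27   3.54  33.72   5.36]
[[-0.71  0.49]
 [ 1.51 -0.23]
 [ 4.14  5.78]
 [-0.4  -0.14]
 [-1.25 -2.44]
 [-0.29 -0.91]
 [-0.19  0.75]]
side only [-9.52 19.57 11.31  4.28]
tcp deck [ 3.47  1.54 91.04] tcp in pack [ 8.32 -2.   58.35]
large hole minus peg top [-10.39   3.54  17.11]
small hole minus peg top [-10.15   3.54  22.34]
```

Run:
```python
from fit import *
np.set_printoptions(precision=2,suppress=True)
T=lambda x,y:np.array([375+x/6-.4,250+y/6-.4]);S=lambda x,y:np.array([270+(x-400)/4-.4,275+y/4-.4])
obs=[("side",[-50,-45,0],S(573,445)),("side",[50,-45,0],S(778,272)),("side",[-50,-29,16],S(540,402)),("side",[-50,-29,40],S(512,362)),("side",[-50,29,40],S(432,272)),
("top",[50,45,0],T(178,187)),("top",[-50,29,40],T(312,507))]
tcp=w2d(r.get_obs()["tcp_pos"])
for k in(range(7),[0,1,3,4,5,6],[0,1,2,3,5,6],[0,1,2,3,4]):
    p,res=solve([obs[i] for i in k]);R=Ro.from_euler('y',p[3],degrees=True);print(p,"tcp in pack",R.inv().apply(tcp-p[:3]),abs(res).max())
print(res)
# deck pixel check per camera (same masks)
```

```text
[-9.95  3.01 32.47  4.15] tcp in pack [ 9.14 -1.47 59.39] 1.9754707741607263
[-10.07   3.21  33.01   4.7 ] tcp in pack [ 8.73 -1.67 58.95] 1.7972098146611302
[-9.97  3.09 33.2   4.82] tcp in pack [ 8.53 -1.55 58.77] 1.8753704664443376
[-9.31 17.67 12.41  3.33] tcp in pack [  8.18 -16.13  79.25] 1.1318253381977001
[[ 0.23  0.31]
 [-0.07 -0.05]
 [-1.01 -0.98]
 [ 0.36  1.13]
 [ 0.21 -0.35]]
```

The fits agree: the pack sits in the deck frame at about x -10, y +3, z 33 mm, 4.5° short of the slope. I'll shift +10 and -3, come down to 4 mm above the pegs, then insert along the deck normal with force checks.

Call:
move_arm(
  rows=[-0.9,-0.3,-0.4,0,-0.9,-0.3,-0.4,0,-1.2,-0.3,0.2,0,-1.4,-0.3,0.7,0,-1.4,-0.3,0.7,0,-1.4,-0.3,0.7,0,-1.4,-0.3,0.7,0],
)

```text
clock: 11.88
tcp_pos: [0.5661, -0.222, 0.1372]
orientation: [-0.391, 3.117, -0.0]
contact_force: [0.5, -0.2, -5.0]
grip_width: 0.0454
gripper_force: 52.2
```

Call:
move_arm(
  rows=[-0.12,0,0.27,0,-0.25,0,0.54,0,-0.38,0,0.8,0,-0.38,0,0.8,0],
)

```text
clock: 12.38
tcp_pos: [0.5697, -0.2211, 0.1286]
orientation: [0.391, -3.117, 0.0]
contact_force: [0.7, -1.5, -6.5]
grip_width: 0.0452
gripper_force: 52.1
```

Run:
```python
from h import *
go(d2w([3,0,64]),DYAW);print(w2d(r.get_obs()["tcp_pos"]))
```

```text
shift cm [0.67 0.13 0.94] twist -0.0 | tcp [ 0.5697 -0.2211  0.1286] yaw 14.3 F [ 0.7 -1.5 -6.5] M [-0.2   0.08 -0.01] w 0.0452 gf 52.1 t 12.375
[13.06523309 -1.33590509 69.64957987]
```

No contact force, and the large hole should be about 4 mm over its peg by now. I'll continue down.

Call:
move_arm(
  rows=[-0.08,0,0.18,0,-0.17,0,0.36,0,-0.25,0,0.54,0,-0.25,0,0.54,0],
)

```text
clock: 12.88
tcp_pos: [0.5713, -0.2206, 0.1241]
orientation: [0.39, -3.116, -0.001]
contact_force: [-7.4, -0.1, 3.2]
grip_width: 0.0449
gripper_force: 52.0
```

Run:
```python
from h import *
go(d2w([3,0,64]),DYAW);print(w2d(r.get_obs()["tcp_pos"]))
```

```text
shift cm [0.84 0.12 0.49] twist -0.0 | tcp [ 0.5713 -0.2206  0.1241] yaw 14.3 F [-7.4 -0.1  3.2] M [-0.25  0.96 -0.  ] w 0.0449 gf 52.0 t 12.875
[12.65780308 -1.20401389 64.84910935]
```

Call:
move_arm(
  rows=[-0.08,0,0.18,0,-0.13,0,0.27,0,-0.13,0,0.27,0],
)

```text
clock: 13.25
tcp_pos: [0.5706, -0.2204, 0.1221]
orientation: [0.389, -3.112, -0.003]
contact_force: [-13.9, 1.7, 13.8]
grip_width: 0.0452
gripper_force: 53.7
```

```bash
cat > ms.py <<'E'
from h import *
go(d2w([3,0,64]),DYAW);o=r.get_obs();print("tcp deck",w2d(o["tcp_pos"]).round(2),"F deck",(deckR().T@(o["contact_force"]+[0,0,6])).round(1))
E
python3 ms.py
python3 - <<'E'
from h import *
for n in("side","top"): cv2.imwrite(f"pics/{n}6.png",r.grab_frame(n))
# foot edge of -y side along side image: deck strip pixel profile, perpendicular to the deck's -y edge, at several deck x
s=cv2.imread("pics/side6.png").astype(float).mean(2)
D=np.array([.587,-.2152,.06])
for x in(-45,-30,-15,0,15,30,45):
    P=[D+deckR()@np.array([x,y,0])/1000 for y in np.arange(-52,-36,1.)]
    u=proj("side",P).astype(np.float32);print(x,cv2.remap(s.astype(np.float32),u[:,:1],u[:,1:],cv2.INTER_LINEAR).ravel().astype(int))
E
```

```text
shift cm [0.78 0.08 0.29] twist -0.0 | tcp [ 0.5706 -0.2204  0.1221] yaw 14.3 F [-13.9   1.7  13.8] M [0.25 2.52 0.22] w 0.0452 gf 53.7 t 13.25
tcp deck [11.24 -0.86 63.28] F deck [-3.5  5.1 23.4]
-45 [141 150 157 161 163 163 163 163 161 156 146 132 110  88  67  53]
-30 [139 149 157 161 163 163 163 162 160 153 140 120  96  72  58  48]
-15 [137 148 158 161 164 164 163 161 156 147 128 107  84  66  53  47]
0 [137 147 156 161 163 164 162 160 151 138 118  96  73  58  49  46]
15 [135 147 155 161 164 164 162 155 144 128 105  83  66  55  49  48]
30 [135 146 155 160 163 163 159 151 136 115  93  74  60  53  50  49]
45 [134 145 154 162 163 162 156 144 127 105  84  68  59  55  53  53]
```

The edge profile shows the foot about 3 mm up at the flush end and 7.5 mm at the tail. Both pegs are well in, about 3° from flat. I'll let go so it settles by itself, then regrip square and press home.

Call:
move_arm(
  rows=[0,0,-0.1,0,0,0,-0.1,0,0,0,-0.1,0,0,0,-0.1,0,0,0,-0.1,0,0,0,-0.1,0],
  fingers=1,
  newtons=20,
)

```text
clock: 14.1
tcp_pos: [0.5734, -0.22, 0.1218]
orientation: [0.391, -3.117, -0.0]
contact_force: [-0.3, 0.8, 0.4]
grip_width: 0.0854
gripper_force: 0.0
```

```bash
cat > edge.py <<'E'
from h import *
import sys
s=r.grab_frame("side");cv2.imwrite(f"pics/side_{sys.argv[1]}.png",s);s=s.astype(np.float32).mean(2)
D=np.array([.587,-.2152,.06]);Y=np.arange(-52,-30,.25)
e=[]
X=np.arange(-45,46,15)
for x in X:
    u=proj("side",[D+deckR()@np.array([x,y,0])/1000 for y in Y]).astype(np.float32);v=cv2.remap(s,u[:,:1],u[:,1:],cv2.INTER_LINEAR).ravel()
    e.append(Y[12+np.argmax(v[12:]<107)])
print("foot edge y at x -45..45:",e)
E
python3 ms.py;python3 edge.py 7
```

```text
shift cm [1.07 0.12 0.25] twist 0.0 | tcp [ 0.5734 -0.22    0.1218] yaw 14.3 F [-0.3  0.8  0.4] M [ 0.03  0.01 -0.05] w 0.0854 gf 0.0 t 14.1
tcp deck [13.73 -1.15 61.8 ] F deck [2.6 0.8 5.8]
foot edge y at x -45..45: [np.float64(-43.5), np.float64(-43.75), np.float64(-43.5), np.float64(-43.75), np.float64(-43.25), np.float64(-43.75), np.float64(-42.75)]
```

The foot's edge is now parallel to the deck and at contact height, so the pack has dropped home. I'll regrip it higher up and press lightly.

Call:
move_arm(
  rows=[0.5,0,-0.1,0,0.9,0,-0.05,0,0.9,0,-0.05,0,0.9,0,-0.05,0],
)

```text
clock: 14.65
tcp_pos: [0.5648, -0.2222, 0.1225]
orientation: [-0.391, 3.117, 0.0]
contact_force: [-0.0, -0.1, -0.7]
grip_width: 0.0855
gripper_force: 0.0
```

Call:
move_arm(
  rows=[0,0,0,0,0,0,0,0,0,0,0,0,0,0,0,0,0,0,0,0,0,0,0,0,0,0,0,0],
  fingers=0,
  newtons=25,
)

```text
clock: 15.52
tcp_pos: [0.5647, -0.2221, 0.1225]
orientation: [0.391, -3.117, -0.0]
contact_force: [-1.2, 1.1, 4.4]
grip_width: 0.0456
gripper_force: 27.4
```

Call:
move_arm(
  rows=[-0.04,0,0.1,0,-0.08,0,0.2,0,-0.08,0,0.2,0,-0.08,0,0.2,0],
)

```text
clock: 16.02
tcp_pos: [0.5647, -0.2221, 0.1224]
orientation: [0.391, -3.116, -0.001]
contact_force: [-9.7, 4.1, 21.8]
grip_width: 0.0454
gripper_force: 29.6
```

```bash
python3 ms.py;python3 edge.py 8
```

```text
shift cm [0.17 0.11 0.32] twist -0.0 | tcp [ 0.5647 -0.2221  0.1224] yaw 14.3 F [-9.7  4.1 21.8] M [0.84 2.07 0.2 ] w 0.0454 gf 29.6 t 16.025
tcp deck [ 5.88 -1.07 66.13] F deck [ 4.2  6.4 28.7]
foot edge y at x -45..45: [np.float64(-43.5), np.float64(-43.75), np.float64(-43.5), np.float64(-43.75), np.float64(-43.25), np.float64(-43.75), np.float64(-42.75)]
```

The pack doesn't move under a 22 N press, so it's home while held. I'll release, rise, shut the fingers and go to the outer side of the catch fin.

Call:
move_arm(
  rows=[0,0,-0.2,0,0,0,-0.2,0,0,0,-0.2,0,0,0,-0.2,0,0,0,-0.2,0],
  fingers=1,
)

```text
clock: 16.7
tcp_pos: [0.5654, -0.222, 0.1222]
orientation: [0.391, -3.117, -0.0]
contact_force: [0.6, -0.2, 0.8]
grip_width: 0.0858
gripper_force: 0.0
```

Call:
move_arm(
  rows=[0,0,-2,0,0,0,-5,0,0,0,-8,0,0,0,-8,0],
)

```text
clock: 17.2
tcp_pos: [0.567, -0.2226, 0.2049]
orientation: [-0.39, 3.113, -0.003]
contact_force: [0.5, 0.7, 0.0]
grip_width: 0.0855
gripper_force: 0.0
```

```bash
python3 edge.py 9
python3 - <<'E'
from h import *
T=d2w([0,109,38])+[0,0,.019]
go(T+[0,0,.06],DYAW);go(T,DYAW)
E
```

```text
foot edge y at x -45..45: [np.float64(-43.5), np.float64(-43.75), np.float64(-43.75), np.float64(-43.75), np.float64(-43.5), np.float64(-43.75), np.float64(-43.0)]
shift cm [-0.53 11.05  2.97] twist 0.0 | tcp [ 0.566  -0.2222  0.2032] yaw 14.3 F [ 0.2 -0.6  0. ] M [-0.   -0.    0.01] w 0.0852 gf 0.0 t 17.25
shift cm [-0.52 11.05  8.97] twist 0.0 | tcp [ 0.566  -0.2222  0.2032] yaw 14.3 F [ 0.2 -0.6  0. ] M [-0.   -0.    0.01] w 0.0852 gf 0.0 t 17.25
```

Call:
move_arm(
  rows=[-0.5,4,0,0,-0.5,8,0,0,-0.5,11,0,0,-0.5,11,3,0,-0.5,11,3,0,-0.5,11,6,0,-0.5,11,8,0,-0.5,11,9,0,-0.5,11,9,0,-0.5,11,9,0],
  fingers=0,
)

```text
clock: 18.5
tcp_pos: [0.5438, -0.1145, 0.1133]
orientation: [-0.391, 3.116, -0.0]
contact_force: [0.2, -0.0, 1.0]
grip_width: 0.0002
gripper_force: 0.0
```

```bash
python3 ms.py
```

```text
shift cm [  0.8  -10.84  -0.6 ] twist -0.0 | tcp [ 0.5438 -0.1145  0.1133] yaw 14.3 F [ 0.2 -0.   1. ] M [-0.06  0.03  0.07] w 0.0002 gf 0.0 t 18.5
tcp deck [  7.72 108.43  55.16] F deck [ 3.1 -0.1  6.2]
```

Call:
move_arm(
  rows=[0,-0.4,0,0,0,-0.8,0,0,0,-1.2,0,0,0,-1.6,0,0,0,-2.0,0,0,0,-2.0,0,0],
)

```text
clock: 19.25
tcp_pos: [0.5483, -0.1338, 0.1124]
orientation: [-0.391, 3.117, -0.0]
contact_force: [0.3, 1.2, 0.7]
grip_width: -0.0001
gripper_force: 0.4
```

```bash
python3 ms.py; python3 edge.py 10
```

```text
shift cm [ 0.76 -8.86 -0.69] twist -0.0 | tcp [ 0.5483 -0.1338  0.1124] yaw 14.3 F [0.3 1.2 0.7] M [ 0.13  0.03 -0.07] w -0.0001 gf 0.4 t 19.25
tcp deck [ 6.96 88.59 54.59] F deck [3.3 1.1 5.8]
foot edge y at x -45..45: [np.float64(-43.5), np.float64(-43.75), np.float64(-43.75), np.float64(-43.75), np.float64(-43.5), np.float64(-43.5), np.float64(-43.0)]
```

Call:
move_arm(
  rows=[0,-0.3,0,0,0,-0.6,0,0,0,-0.8,0,0,0,-0.8,0,0],
)

```text
clock: 19.8
tcp_pos: [0.5503, -0.1416, 0.1124]
orientation: [-0.391, 3.117, -0.001]
contact_force: [1.1, 0.9, 0.5]
grip_width: -0.0001
gripper_force: 0.7
```

Call:
move_arm(
  rows=[0,-0.2,0,0,0,-0.4,0,0,0,-0.5,0,0,0,-0.5,0,0],
)

```text
clock: 20.3
tcp_pos: [0.5515, -0.1461, 0.1124]
orientation: [-0.391, 3.117, 0.0]
contact_force: [0.9, 3.6, -0.4]
grip_width: 0.0002
gripper_force: 1.3
```

```bash
python3 ms.py; python3 edge.py 11
```

```text
shift cm [ 0.76 -7.59 -0.69] twist 0.0 | tcp [ 0.5515 -0.1461  0.1124] yaw 14.3 F [ 0.9  3.6 -0.4] M [ 0.57 -0.12  0.08] w 0.0002 gf 1.3 t 20.3
tcp deck [ 6.99 75.88 54.55] F deck [4.  3.3 4.3]
foot edge y at x -45..45: [np.float64(-43.5), np.float64(-43.75), np.float64(-43.75), np.float64(-43.75), np.float64(-43.5), np.float64(-43.75), np.float64(-43.0)]
```

Call:
move_arm(
  rows=[0,-0.2,0,0,0,-0.4,0,0,0,-0.4,0,0],
)

```text
clock: 20.72
tcp_pos: [0.5516, -0.1465, 0.1124]
orientation: [0.395, -3.115, -0.007]
contact_force: [-3.1, 11.2, 6.3]
grip_width: 0.0002
gripper_force: 6.1
```

Call:
move_arm(
  rows=[0,-0.2,0,0,0,-0.4,0,0,0,-0.4,0,0],
)

```text
clock: 21.1
tcp_pos: [0.5517, -0.1468, 0.1123]
orientation: [0.398, -3.112, -0.014]
contact_force: [-7.5, 20.2, 12.6]
grip_width: 0.0
gripper_force: 10.9
```

```bash
python3 ms.py; python3 edge.py 12
```

```text
shift cm [ 0.8  -7.5  -0.77] twist 0.3 | tcp [ 0.5517 -0.1468  0.1123] yaw 14.6 F [-7.5 20.2 12.6] M [ 4.13  1.56 -0.  ] w 0.0 gf 10.9 t 21.1
tcp deck [ 6.97 75.14 54.46] F deck [ 5.8 21.5 17.8]
foot edge y at x -45..45: [np.float64(-43.5), np.float64(-43.75), np.float64(-43.75), np.float64(-43.75), np.float64(-43.5), np.float64(-43.5), np.float64(-43.0)]
```

Hard stop at TCP y ≈ 75 mm, as expected for full travel. I'll back off, rise, and check the catch and pack in the images.

Call:
move_arm(
  rows=[0,1,0,0,0,2.5,0,0,0,3,-3,0,0,3,-8,0,0,9,-12,0,0,15,-12,0,0,20,-12,0,0,20,-12,0,0,20,-12,0],
)

```text
clock: 22.28
tcp_pos: [0.5038, 0.0391, 0.2323]
orientation: [-0.39, 3.117, -0.001]
contact_force: [0.5, -0.5, 0.3]
grip_width: 0.0003
gripper_force: 0.0
```

```bash
python3 edge.py 13; python3 ms.py
python3 - <<'E'
from h import *
t=r.grab_frame("top");cv2.imwrite("pics/top13.png",t)
D=np.array([.5862,-.2162,.06])
for n in("pics/top0.png","pics/top13.png"):
    i=cv2.cvtColor(cv2.imread(n),cv2.COLOR_BGR2HSV)
    def prof(x,z,Y):
        u=proj("top",[D+deckR()@np.array([x,y,z])/1000 for y in Y]).astype(np.float32)
        return cv2.remap(i[...,2].astype(np.float32),u[:,:1],u[:,1:],cv2.INTER_LINEAR).ravel().astype(int)
    print(n,"tongue top x=11,y=106..26 step -4",prof(11,24,np.arange(106,25,-4)));print("  pack top y -40..40 x=10 z=68",prof(10,68,np.arange(-40,41,5)))
    # bright steel centroid
    u=proj("top",[D+deckR()@np.array([0,70,30])/1000])[0].astype(int);c=i[u[1]-25:u[1]+25,u[0]-25:u[0]+25];m=((c[...,2]>195)&(c[...,1]<30)).astype(np.uint8);M=cv2.moments(m);print("  steel area",M["m00"],"at",(M["m10"]/max(M["m00"],1)+u[0]-25,M["m01"]/max(M["m00"],1)+u[1]-25))
E
```

```text
foot edge y at x -45..45: [np.float64(-43.5), np.float64(-44.0), np.float64(-43.75), np.float64(-43.75), np.float64(-43.5), np.float64(-43.5), np.float64(-43.0)]
shift cm [  0.66 -26.63  11.32] twist -0.1 | tcp [0.504  0.0384 0.2323] yaw 14.2 F [ 0.9 -0.8  0.5] M [-0.09  0.01  0.03] w 0.0003 gf 0.0 t 22.325
tcp deck [ 57.25 266.37 163.38] F deck [ 3.4 -1.1  5.6]
pics/top0.png tongue top x=11,y=106..26 step -4 [ 74  74  76 165 173 177 176 178 178 179 183 182 192 191 175 178 178 207
 236 180 179]
  pack top y -40..40 x=10 z=68 [147 148 151 177 177 177 178 178 177 177 177 178 178 178 179 178 178]
  steel area 279.0 at (np.float64(394.505376344086), np.float64(303.44086021505376))
pics/top13.png tongue top x=11,y=106..26 step -4 [ 71  71  70  72  70  71  71  77 170 176 179 179 187 186 184 180 185 183
 183 106 128]
  pack top y -40..40 x=10 z=68 [141 142 135  63  61  62  64  66  66  65  65  69  65  56 139 166  67]
  steel area 256.0 at (np.float64(404.4140625), np.float64(301.21484375))
```

The tongue's outer edge moved from y ≈ 96 to 76 mm, and full travel puts it at 76. The pack's foot edge is unchanged. Handing in.

```bash
python3 -c "
from bench import r
print(r.hand_in())"
```

```text
the job is handed in; nothing more can be done
None
```

I handed the job in at about 22 s of the 51 s allowed: the pack measured flat and home on both pegs, the catch fully in (about 22 mm), the arm clear, and the tape measure, case and screwdriver not approached; the hand-in gave no verdict.

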